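# Ready a carver's hand chuck in the bench stand

### The arm

A 6-joint arm with a two-finger parallel gripper is mounted at the origin on the work surface. World frame = base frame: x ahead of the robot, y to its left, z up, the work surface at z = 0. Lengths are in mm, angles in rad, forces in N, time in s.
With the tool pointing down it reaches from about 350 to 975 mm from the base axis. Payload 7.1 kg.
Tool frame: the origin (TCP) lies at the very end of the fingers, on their centre line; the grasp point (between the pads) lies 19 mm behind it; y points along the fingers, x is the direction in which the jaws open and shut, and the axes are right-handed (so a half turn about y gives the same grasp; the last joint's range is limited). The gripper opens to 88 mm and grips with 3 to 60 N. Pads are 20 mm wide; open, the fingers measure 115 mm over their backs; the gripper's body (75 mm by 178 mm) begins 61 mm behind the grasp point.
Start: joints at [1.324, 0.423, 1.63, -0, 1.089, -0.019], TCP at [141.116, 608.844, 222.675] pointing down, gripper open.
Joint ranges: [-3, 3], [-0.9, 2.11], [0.09, 2.58], [-1.31, 4.45], [0.11, 2.69], [-2.54, 2.54]. Speed limits (rad/s): [2.39, 2.39, 3.01, 3.14, 3.14, 3.14].

### API

Orientations are given as a rotation vector (axis times angle).
In Python, from workcell import ctrl gives the robot as it stands. The module is installed in compiled form; this text tells all that it offers.
- The arm moves only by the tool jog_arm, never from a script. Its argument "steps" is a list of rows, each an object with "turn": the turn, a rotation vector about the world's x, y, z scaled (see below), a list of three; "dp": the shift along the world's x, y, z scaled (see below), a list of three; "claw": the opening, from 0 (shut) to 1 (fully open). In form: [{"turn": [wx, wy, wz], "dp": [x, y, z], "claw": claw}, ...]. A call has 1 to 12 rows; each row is the pose to reach, as a shift and turn from the pose measured when the call began, turning the shorter way round; what a row does not reach only later rows make up. The controller multiplies each number of a shift by 80 mm and each number of a turn by pi rad. A row lasts 1/12 s, in which the tool goes at most 41.7 mm and 7.16 degrees, less where a joint would pass 70% of its speed; a pose out of reach is approached as far as the arm can. A call with a number of a shift or a turn outside -1 to 1 is refused whole. A call with a gripper value outside its range is refused whole. The fingers move at their own pace and stop on an object; the grip force is fixed at half the most. Time passes only in rows, so rows that repeat a pose let the fingers close. It gives the time, the measured TCP pose, the force and the opening at its end, in the units of the state.
- ctrl.get_obs(): the state, without advancing time (a new reading comes with each control period).
- ctrl.get_image(name): name is "scene" or "top"; returns a dict with "img" (400x640x3 uint8, red, green, blue), "range_z" (400x640 float32, mm along the optical axis (not along the pixel's ray), 0 where there is no reading), "fovy" (degrees; the focal length in pixels is half the picture's height over the tangent of half this angle, whatever the lens; pixels are square), "cx", "cy" (the principal point, pixels), "dist_coeffs" ([k1, k2, p1, p2, k3] as OpenCV has them; the pictures are not rectified), "camera_from_world" (4x4, takes a point from world to camera coordinates). Camera axes: x right, y down, z forward; pixel columns grow to the right and rows downward; lengths in mm; the calibration is good to about 2 mm. A picture is of the moment at which its call begins.
- ctrl.close_job(): hands the job in, once; it reports no verdict.
The state is a dict: "t": time; "qpos": joint angles; "qvel": joint speeds; "joint_torque": joint torques, N m; "ee_pos": TCP position; "orientation": TCP orientation; "ft_force": force on the tool from outside, world axes, zero at the start; "moment": the same for the moment, N m; "width": finger opening in mm.
Only numpy, scipy, OpenCV 4.12 (cv2) and the standard library are available. Lean on these libraries where they do the work, as an engineer would, in place of code of your own. Each camera call takes 0.05 s, during which the arm holds its last target.

### The job

Set the hand chuck (the square wooden block with the knurled steel nut on top) down upright in the square nest of the raised wooden stand, without dropping it. Then screw its nut clockwise, seen from above, until it bottoms out, back it off a quarter turn so that a peg will slip in, and finish while still gripping the nut, which must stay still. Leave the other things on the bench where they are.

Things in the scene. Friction and masses are not known exactly. Their poses are not given: they have to be found in the camera images.
- chuck: Hand chuck, loose, about 0.4 kg, standing upright. Square beech block 46 x 46 mm, 60 mm tall; on top of it a round steel shoulder of 31 mm diameter from 60 to 76 mm height, then a threaded neck with the knurled nut. Origin: centre of the block's underside; z up the neck, x and y square to the block's sides (all four sides alike).
- nut: Knurled round steel nut captive on the chuck's neck, 38 mm diameter, 24 mm tall. Right-hand thread, 6 mm per turn: clockwise from above lowers it. Bottomed out, its underside sits on the shoulder 76 mm above the chuck's underside, its top at 100 mm. It turns stiffly (about 0.06 N m) and stays where it is left. Origin: centre of the nut's underside; z up.
- nut_mid (a point): Point on the nut's axis (a dark hole in its top) at mid height (12 mm above its underside), the place to grip it; from there the block's top is 28 mm below when bottomed out, up to 31.5 mm at the start.
- nut_turn (a joint): Angle of the nut relative to the chuck, rad: 0 = bottomed out (hard stop), growing as it is unscrewed (anticlockwise from above). A quarter turn is 1.57. It starts between 2.2 and 3.6.
- stand: Dark wooden stand fixed to the bench: foot 120 x 90 x 14 mm, square post, 66 mm square head 60 mm above the bench. A steel lip around the head makes a square nest 49 mm wide inside, upright for 6 mm, then flaring outward; lip top 73 mm above the bench, 75 mm wide over all. Origin: centre of the foot's underside; x and y square to the nest, z up.
- stand_seat (a point): Centre of the nest's floor, 60 mm above the bench, axes as the stand's; the chuck's underside rests here. The block fits in any of four quarter-turn positions and is kept from turning, with about 4 degrees of play each way.
- gouge: Bystander: long slim wood-handled hand tool, 210 mm, lying; origin on its underside.
- carving: Bystander: small carved bird on an 85 x 50 x 22 mm wooden base, 68 mm tall; origin under its base.
- blank: Bystander: plain wood block 60 x 100 x 50 mm; origin under its centre.
- oilstone: Bystander: grey sharpening stone on a wooden base, 50 x 170 x 30 mm; origin under its centre.
- mallet: Bystander: turned wooden mallet standing on its head, 90 mm diameter, 262 mm tall; origin under its centre.
- brush: Bystander: bench brush, lying; origin on its underside.
- wedge_block: Bystander: dark wooden cube, 45 mm; origin under its centre.
Mind the look-alikes: they are no part of the job. What is shaped like the stand but turquoise is not meant.

How it is judged (in metres and radians):
On the way, in this order (a step that is already met when the one before it is completed fails the run):
1. the chuck stands upright in the nest, fully down (horizontal distance between chuck and stand_seat below 0.006 m and z of chuck in the frame of stand_seat between -0.004 and 0.003 m and angle between chuck's own z axis and vertical below 0.06 rad), for 0.2 s.
2. the nut is bottomed out with the chuck in the nest (all of step 1 and value of joint nut_turn below 0.08 rad), for 0.1 s.
At the end, for the whole second after the job is handed in: The chuck stands in the nest (centre within 6 mm, underside within 3 mm of the seat, upright within 0.06 rad), the nut is a quarter turn off its stop (1.22 to 1.92 rad, i.e. within 20 degrees) and still, and the fingers grip it with more than 3 N (all of step 1 and value of joint nut_turn between 1.22 and 1.92 rad and velocity of joint nut_turn between -0.1 and 0.1 rad/s and contact force between the fingers and nut above 3 N); the arm keeps its last pose, push and grip.
It fails at once if the chuck is dropped: in free air more than 15 mm above the seat (contact force between anything else and chuck below 0.02 N and height (world z) of chuck above 0.075 m).
It fails at once if a bystander is moved by more than 30 mm (distance of any of gouge, carving, blank, oilstone, mallet, brush, wedge_block from where it was at the start of the episode above 0.03 m).
It also fails if it takes over 72 s, if anything falls off the work surface, if the arm or the gripper's body presses on something with over 40 N, if the wrist force passes 120 N, or if a joint passes its speed limit or range.

## Working session

There is one attempt and no reset: what is moved stays moved. The work goes in short steps, Python scripts to look and compute and a tool call to move; the robot and the scene stay as the last step left them, time stands still between calls to the robot, and variables do not carry over. Pictures are saved under pics/ and viewed, and the job is handed in when it is done.

Besides the shell and the picture viewer there is one more tool, called after "Request:" by a JSON object that holds its "op" and its "data", one argument or row to a line. jog_arm: Moves the arm, as the interface text tells. Its arguments: {"type":"object","properties":{"steps":{"type":"array","items":{"type":"object","properties":{"turn":{"type":"array","items":{"type":"number"}},"dp":{"type":"array","items":{"type":"number"}},"claw":{"type":"number"}}}}},"required":["steps"]}

```bash
mkdir -p pics; python3 - <<'E'
from workcell import ctrl
import cv2, numpy as np
print(ctrl.get_obs())
for n in ("scene","top"):
    d=ctrl.get_image(n)
    cv2.imwrite(f"pics/{n}0.png",d["img"][:,:,::-1])
    np.savez(f"{n}0.npz",**d)
    print(n,d["fovy"],d["cx"],d["cy"],d["dist_coeffs"],np.round(d["camera_from_world"],3).tolist())
E
```

```text
{'t': 0.0, 'qpos': array([ 1.32395979e+00,  4.23812336e-01,  1.63065173e+00,  1.27007529e-05,
        1.08857240e+00, -1.90025458e-02]), 'qvel': array([-0.00105171, -0.00046279,  0.00035181,  0.00099292, -0.00072349,
       -0.00061683]), 'joint_torque': array([ 2.34411436e-04, -5.44616747e+01, -2.73669094e+01,  6.44796831e-02,
        2.27504689e-02, -1.31217835e-04]), 'ee_pos': array([141.01223826, 608.34545199, 221.93451757]), 'orientation': array([-1.30928649, -1.0389009 ,  1.0408298 ]), 'ft_force': array([ 0.75416493,  0.46503381, -0.19820423]), 'moment': array([ 0.0495211 , -0.03316066,  0.02723887]), 'width': 87.96764138571449}
scene 52.97553994486832 321.39499583552765 203.93375289817828 [-0.06000157  0.          0.          0.          0.        ] [[0.596, 0.803, -0.015, -329.966], [0.417, -0.326, -0.849, -154.062], [-0.686, 0.5, -0.529, 1486.653], [0.0, 0.0, 0.0, 1.0]]
top 42.65494873182587 321.8281657763202 196.42139356963185 [-0.1549461  0.         0.         0.         0.       ] [[-0.029, -1.0, 0.005, 27.028], [-0.979, 0.027, -0.201, 559.728], [0.2, -0.01, -0.98, 1374.572], [0.0, 0.0, 0.0, 1.0]]
```

View pics/scene0.png

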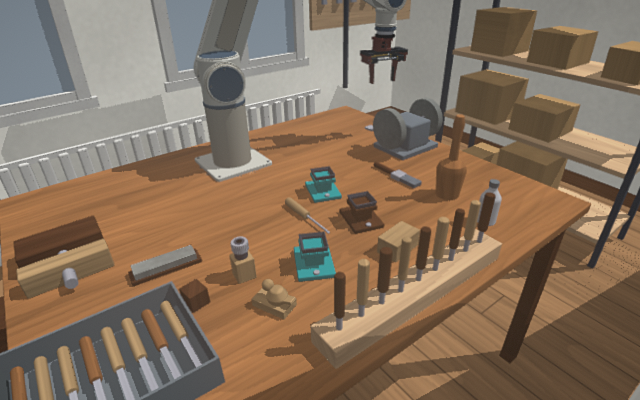

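View pics/top0.png

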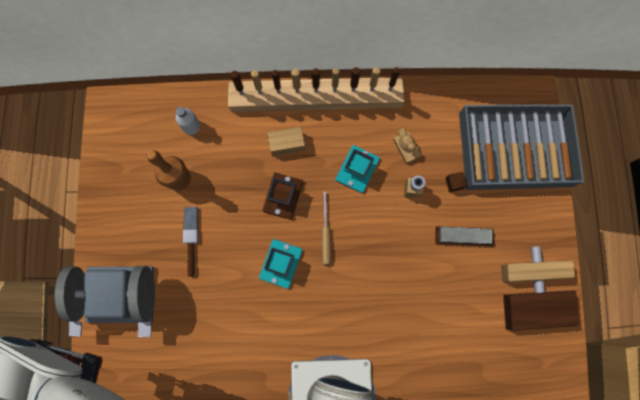

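```bash
cat > h.py <<'E'
import cv2, numpy as np
def K(d):
    f=200/np.tan(np.radians(float(d["fovy"])/2)); return np.array([[f,0,float(d["cx"])],[0,f,float(d["cy"])],[0,0,1]])
def cloud(d):
    v,u=np.mgrid[0:400,0:640].astype(np.float64)
    n=cv2.undistortPoints(np.stack([u,v],-1).reshape(-1,1,2),K(d),np.array(d["dist_coeffs"])).reshape(400,640,2)
    z=d["range_z"].astype(float)
    pc=np.stack([n[...,0]*z,n[...,1]*z,z],-1)
    T=np.array(d["camera_from_world"]); 
    W=(pc-T[:3,3])@T[:3,:3]
    W[z<=0]=np.nan
    return W
def proj(d,P):
    T=np.array(d["camera_from_world"]); 
    return cv2.projectPoints(np.asarray(P,float).reshape(-1,1,3),cv2.Rodrigues(T[:3,:3])[0],T[:3,3],K(d),np.array(d["dist_coeffs"]))[0].reshape(-1,2)
E
python3 - <<'E'
from h import *
a=np.load("top0.npz");W=cloud(a)
b=np.load("scene0.npz");V=cloud(b)
for n,(u,v) in dict(chuck=(415,185),stand=(284,195),table=(230,220)).items(): print(n,W[v,u])
for n,(u,v) in dict(chuck=(240,243),stand=(362,205),table=(280,270)).items(): print(n,V[v,u])
def crop(d,c,r,s,fn):
    im=d["img"][c[1]-r:c[1]+r,c[0]-r:c[0]+r,::-1]
    return cv2.resize(im,None,fx=s,fy=s,interpolation=cv2.INTER_CUBIC)
t=[crop(a,(415,185),30,6,0),crop(a,(284,195),30,6,0)]
s=[crop(b,(242,258),30,6,0),crop(b,(362,212),30,6,0)]
cv2.imwrite("pics/crops.png",cv2.resize(np.vstack([np.hstack(t),np.hstack(s)]),(600,600)))
# chuck points
for nm,X in (("top",W),("scene",V)):
  for lab,c,R in (("chuck",W[185,415],60),("stand",W[195,284],90)):
    m=(np.hypot(X[...,0]-c[0],X[...,1]-c[1])<R)&(X[...,2]>5)
    P=X[m]; print(nm,lab,len(P)); print(np.histogram(P[:,2],bins=np.arange(0,125,5)))
E
```

```text
chuck [ 576.06339185 -243.93759077  100.79764314]
stand [566.6176469  116.72269811  59.67516573]
table [510.53866991 279.1950302   -5.73050918]
chuck [ 592.90049812 -254.95185853  104.33201612]
stand [598.79460485 105.21383168  68.80165964]
table [ 621.9723833  -176.01783616    2.87078569]
top chuck 425
(array([ 0, 40, 11,  8, 12,  6,  9, 10, 12, 10, 18, 55, 47,  3,  0,  3,  5,
        7, 13, 32, 99, 25,  0,  0]), array([  0,   5,  10,  15,  20,  25,  30,  35,  40,  45,  50,  55,  60,
        65,  70,  75,  80,  85,  90,  95, 100, 105, 110, 115, 120]))
top stand 1328
(array([  0, 172, 358, 191,  13,   0,   0,   0,   1,   3,  28, 191, 164,
        95,  92,  19,   1,   0,   0,   0,   0,   0,   0,   0]), array([  0,   5,  10,  15,  20,  25,  30,  35,  40,  45,  50,  55,  60,
        65,  70,  75,  80,  85,  90,  95, 100, 105, 110, 115, 120]))
scene chuck 902
(array([  0,  34,  37,  41,  40,  38,  33,  43,  35,  44,  36,  52, 130,
        24,  22,  15,  19,  32,  28,  32,  93,  74,   0,   0]), array([  0,   5,  10,  15,  20,  25,  30,  35,  40,  45,  50,  55,  60,
        65,  70,  75,  80,  85,  90,  95, 100, 105, 110, 115, 120]))
scene stand 1237
(array([  0,  79, 108, 403,  39,  34,  28,  24,  10,   6,  43,  53, 180,
        84,  95,  51,   0,   0,   0,   0,   0,   0,   0,   0]), array([  0,   5,  10,  15,  20,  25,  30,  35,  40,  45,  50,  55,  60,
        65,  70,  75,  80,  85,  90,  95, 100, 105, 110, 115, 120]))
```

View pics/crops.png

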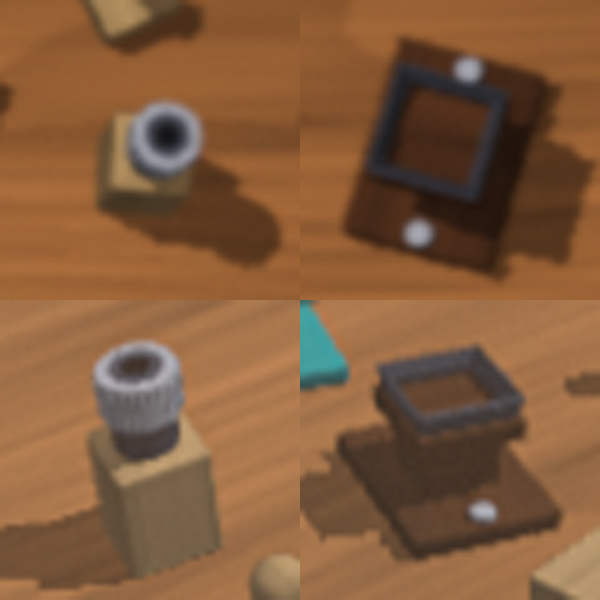

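```bash
python3 - <<'E'
from h import *
a=np.load("top0.npz");b=np.load("scene0.npz")
def crop(d,c,r,s):
    im=d["img"][c[1]-r:c[1]+r,c[0]-r:c[0]+r,::-1]
    return cv2.resize(im,None,fx=s,fy=s,interpolation=cv2.INTER_CUBIC)
for n,d,c,r in (("chuckT",a,(415,188),20),("chuckS",b,(242,260),28),("standT",a,(284,195),28),("standS",b,(362,210),30)):
    im=cv2.resize(crop(d,c,r,8),(560,560))
    for k in range(0,2*r,5):
        p=int(k*560/(2*r)); cv2.putText(im,str(c[0]-r+k),(p,10),0,.35,(255,255,255),1);cv2.putText(im,str(c[1]-r+k),(0,p+4),0,.35,(255,255,255),1)
        cv2.line(im,(p,12),(p,560),(255,255,255),1) if 0 else cv2.circle(im,(p,14),2,(0,255,255),-1)
    cv2.imwrite(f"pics/c_{n}.png",im)
E
```

```text
(no output)
```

View pics/c_chuckT.png

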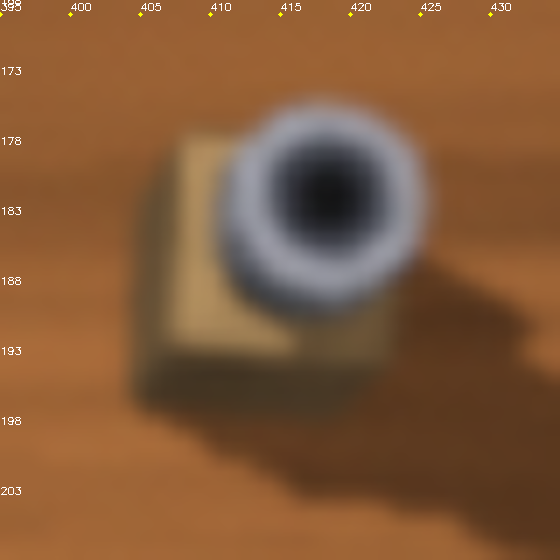

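View pics/c_chuckS.png

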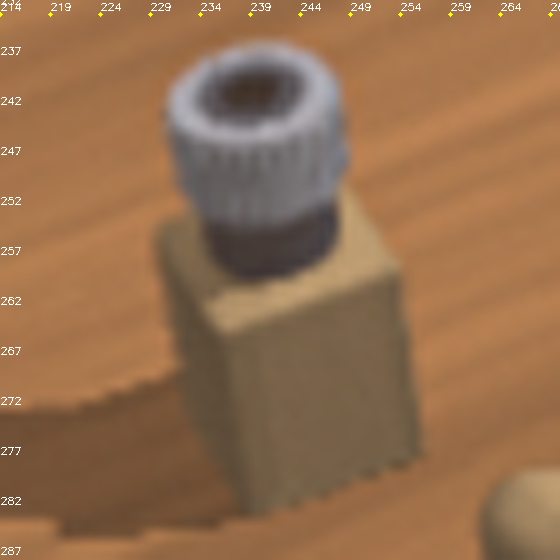

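View pics/c_standT.png

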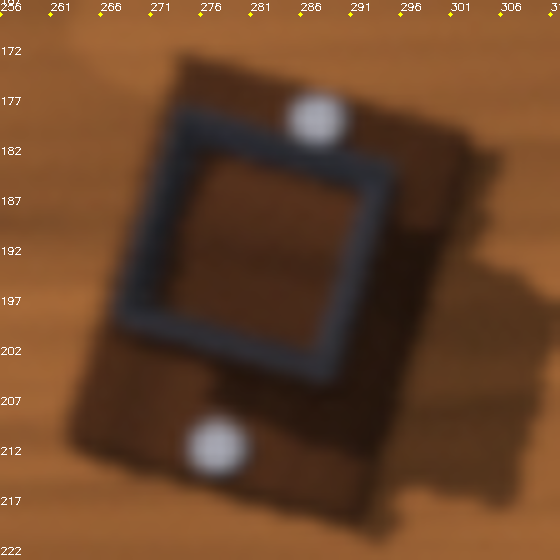

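View pics/c_standS.png

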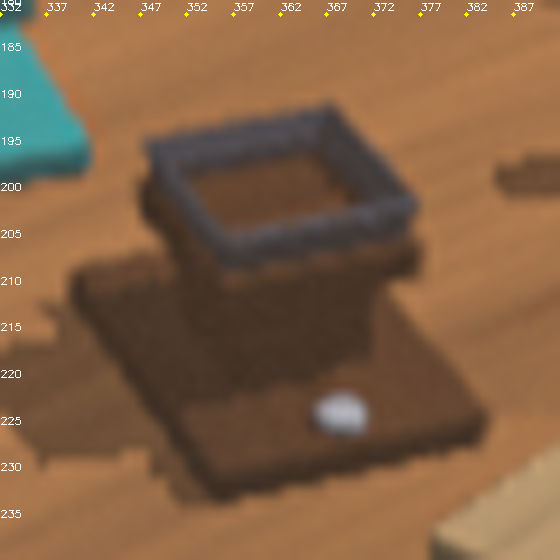

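```bash
cat > fit.py <<'E'
from h import *
from scipy.optimize import least_squares
a=np.load("top0.npz");b=np.load("scene0.npz")
def px(l,s,o): return np.array(l,float)/s-0.5+np.array(o)
B=23;
# order corners by image; model corner assignment by nearest at each eval
ct=px([(328,200),(185,138),(170,348),(390,362),(138,405)],14,(395,168)); ctz=[103,60,60,60,0]
cs=px([(255,93),(157,228),(222,333),(400,265),(255,517),(422,457)],10,(214,232)); csz=[103,60,60,60,0,0]
st=px([(180,108),(395,165),(335,382),(120,315),(180,55),(468,132),(375,530),(68,440)],10,(256,167)); stz=[73]*4+[14]*4
ss=px([(145,145),(330,103),(415,197),(228,262),(75,275),(205,490),(488,415)],9.333,(332,180)); ssz=[73]*4+[14]*3
def res(p,d,uv,zs,kind):
    R=np.array([[np.cos(p[2]),-np.sin(p[2])],[np.sin(p[2]),np.cos(p[2])]])
    out=[]
    for q,z in zip(uv,zs):
        if kind=="c": h=np.array([[0,0]]) if z>90 else B*np.array([[1,1],[1,-1],[-1,1],[-1,-1]])
        else: h=(37.5*np.array([[1,1],[1,-1],[-1,1],[-1,-1]]) if z==73 else np.array([[60,45],[60,-45],[-60,45],[-60,-45]]))
        P=h@R.T+p[:2]; P=np.c_[P,np.full(len(P),z)]
        u=proj(d,P); k=np.argmin(((u-q)**2).sum(1)); out.append(u[k]-q)
    return np.concatenate(out)
for nm,x0,sets,kind in (("chuck",(570,-244),((a,ct,ctz),(b,cs,csz)),"c"),("stand",(567,115),((a,st,stz),(b,ss,ssz)),"s")):
    for use in ((0,),(1,),(0,1)):
        best=None
        for y in np.arange(-.7,.8,.2):
            r=least_squares(lambda p:np.concatenate([res(p,*sets[i],kind) for i in use]),[*x0,y],loss="soft_l1")
            if best is None or r.cost<best.cost: best=r
        print(nm,use,np.round(best.x,3),np.degrees(best.x[2]).round(2),"rms px",np.sqrt(np.mean(best.fun**2)).round(2))
    print(np.round(best.fun.reshape(-1,2),1).tolist())
E
python3 fit.py
python3 - <<'E'
from h import *
a=np.load("top0.npz");W=cloud(a);b=np.load("scene0.npz");V=cloud(b)
# bystanders near chuck
for X in (W,V):
  for nm,c in (("carv",(640,-215)),("wedge",(580,-355))):
    m=(abs(X[...,0]-c[0])<60)&(abs(X[...,1]-c[1])<50)&(X[...,2]>12)
    P=X[m];print(nm,P.min(0),P.max(0))
from workcell import ctrl
from scipy.spatial.transform import Rotation as R
o=ctrl.get_obs();print(R.from_rotvec(o["orientation"]).as_matrix().round(3))
for uv in ((405,145),(457,182),(325,230),(358,168)): print(uv,W[uv[1],uv[0]].round())
E
```

```text
chuck (0,) [ 5.84785e+02 -2.52685e+02 -1.02000e-01] -5.87 rms px 0.48
chuck (1,) [ 582.497 -252.658    3.037] 174.0 rms px 0.61
chuck (0, 1) [ 5.83732e+02 -2.52742e+02 -1.13000e-01] -6.45 rms px 0.61
[[0.2, 0.2], [-0.1, -0.5], [0.2, 0.4], [0.6, 0.8], [-1.0, 0.6], [0.1, 0.3], [-0.5, -0.5], [-0.3, 0.1], [0.9, 0.1], [-0.2, 1.3], [1.4, 0.5]]
stand (0,) [ 5.75612e+02  1.23154e+02 -2.91000e-01] -16.66 rms px 1.67
stand (1,) [ 5.77134e+02  1.21147e+02 -2.99000e-01] -17.12 rms px 1.64
stand (0, 1) [ 5.75975e+02  1.22535e+02 -2.93000e-01] -16.81 rms px 1.66
[[-1.1, -2.7], [3.2, -1.5], [1.8, 2.4], [-2.7, 2.1], [0.4, -0.3], [1.3, -0.2], [-0.6, -0.5], [-0.1, 0.3], [-3.4, -0.7], [0.8, -1.0], [3.6, 1.7], [-1.6, 0.0], [-1.5, -0.5], [1.1, -1.3], [0.5, -0.1]]
carv [ 580.14813442 -264.52378672   12.83522947] [ 699.98554497 -223.1500028   108.64658128]
wedge [ 573.83397221 -404.61712905   12.38819978] [ 625.98936052 -353.90349189   53.74034366]
carv [ 580.2311081  -264.99057024   12.83814279] [ 699.96786165 -232.83964293  107.38365689]
wedge [ 574.67973937 -404.84268783   12.01690991] [ 627.04590028 -355.96530912   49.38018267]
[[ 0.226 -0.    -0.974]
 [ 0.974 -0.001  0.226]
 [-0.001 -1.     0.   ]]
(405, 145) [ 707. -234.   47.]
(457, 182) [ 595. -379.   41.]
(325, 230) [470.   5.  21.]
(358, 168) [639. -93.  60.]
```

Request:
{"op": "jog_arm", "data": {
  "steps": [
    {"dp": [0.5, -1, 0], "turn": [0, 0, 0], "claw": 1},
    {"dp": [0.5, -1, 0], "turn": [0, 0, 0], "claw": 1},
    {"dp": [0.5, -1, 0], "turn": [0, 0, 0], "claw": 1}
  ]
}}

```text
t: 0.35
ee_pos: [181.9, 523.0, 220.7]
orientation: [-1.313, -1.036, 1.044]
ft_force: [0.2, 1.0, -0.2]
width: 87.7
```

```bash
sed -i 's/37\.5\*/L*/; s/^B=23;/B=23;L=37.5/' fit.py; for L in 31 33 35; do echo $L; sed "s/L=37.5/L=$L/" fit.py > f2.py; python3 f2.py | grep stand; done
python3 - <<'E'
from h import *
a=np.load("top0.npz");W=cloud(a)
for z,u in (("mallet",(172,172)),("grinder",(75,290)),("grinder2",(105,295))): print(z,W[u[1],u[0]])
E
```

```text
31
stand (0,) [ 5.75843e+02  1.23243e+02 -2.86000e-01] -16.37 rms px 0.42
stand (1,) [577.247 121.718  -3.454] -197.88 rms px 0.78
stand (0, 1) [ 5.75986e+02  1.22934e+02 -2.94000e-01] -16.83 rms px 0.67
33
stand (0,) [575.754 123.227   5.998] 343.64 rms px 0.63
stand (1,) [577.391 121.511  -3.451] -197.72 rms px 0.9
stand (0, 1) [ 5.76033e+02  1.22833e+02 -2.93000e-01] -16.77 rms px 0.81
35
stand (0,) [575.681 123.188   5.995] 343.52 rms px 1.07
stand (1,) [ 5.77397e+02  1.21277e+02 -3.04000e-01] -17.45 rms px 1.18
stand (0, 1) [ 5.76077e+02  1.22645e+02 -2.93000e-01] -16.77 rms px 1.14
mallet [627.4995845  419.6778599  116.65675832]
grinder [309.9456616  689.18924196 103.50003141]
grinder2 [296.3572815  595.77146991 117.55934145]
```

Request:
{"op": "jog_arm", "data": {
  "steps": [
    {"dp": [0.5, -1, 0], "turn": [0, 0, 0], "claw": 1},
    {"dp": [0.5, -1, 0], "turn": [0, 0, 0], "claw": 1},
    {"dp": [0.5, -1, 0], "turn": [0, 0, 0], "claw": 1}
  ]
}}

```text
t: 0.6
ee_pos: [222.4, 438.5, 220.0]
orientation: [-1.316, -1.033, 1.046]
ft_force: [0.0, 0.3, -0.1]
width: 88.1
```

Request:
{"op": "jog_arm", "data": {
  "steps": [
    {"dp": [0.5, -1, 0], "turn": [0, 0, 0], "claw": 1},
    {"dp": [0.5, -1, 0], "turn": [0, 0, 0], "claw": 1},
    {"dp": [0.5, -1, 0], "turn": [0, 0, 0], "claw": 1}
  ]
}}

```text
t: 0.85
ee_pos: [263.0, 354.8, 219.6]
orientation: [-1.318, -1.03, 1.046]
ft_force: [0.2, -0.5, -0.9]
width: 87.9
```

Request:
{"op": "jog_arm", "data": {
  "steps": [
    {"dp": [0.5, -1, 0], "turn": [0, 0, 0], "claw": 1},
    {"dp": [0.5, -1, 0], "turn": [0, 0, 0], "claw": 1},
    {"dp": [0.5, -1, 0], "turn": [0, 0, 0], "claw": 1}
  ]
}}

```text
t: 1.1
ee_pos: [303.9, 271.8, 219.5]
orientation: [-1.32, -1.028, 1.046]
ft_force: [0.0, 0.3, -0.7]
width: 87.9
```

Request:
{"op": "jog_arm", "data": {
  "steps": [
    {"dp": [0.5, -1, 0], "turn": [0, 0, 0], "claw": 1},
    {"dp": [0.5, -1, 0], "turn": [0, 0, 0], "claw": 1},
    {"dp": [0.5, -1, 0], "turn": [0, 0, 0], "claw": 1}
  ]
}}

```text
t: 1.35
ee_pos: [345.6, 189.1, 219.6]
orientation: [-1.322, -1.026, 1.044]
ft_force: [0.1, 0.1, 0.4]
width: 87.6
```

Request:
{"op": "jog_arm", "data": {
  "steps": [
    {"dp": [0.5, -1, 0], "turn": [0, 0, 0], "claw": 1},
    {"dp": [0.5, -1, 0], "turn": [0, 0, 0], "claw": 1},
    {"dp": [0.5, -1, 0], "turn": [0, 0, 0], "claw": 1}
  ]
}}

```text
t: 1.6
ee_pos: [388.0, 106.6, 220.0]
orientation: [-1.324, -1.025, 1.04]
ft_force: [-0.3, 0.4, -0.1]
width: 88.1
```

Request:
{"op": "jog_arm", "data": {
  "steps": [
    {"dp": [0.54, -1, 0], "turn": [0, 0, 0.01], "claw": 1},
    {"dp": [0.54, -1, 0], "turn": [0, 0, 0.01], "claw": 1},
    {"dp": [0.54, -1, 0], "turn": [0, 0, 0.01], "claw": 1}
  ]
}}

```text
t: 1.85
ee_pos: [434.3, 24.4, 220.5]
orientation: [-1.315, -1.049, 1.061]
ft_force: [-0.4, 0.3, 0.0]
width: 88.0
```

Request:
{"op": "jog_arm", "data": {
  "steps": [
    {"dp": [0.54, -1, 0], "turn": [0, 0, 0.01], "claw": 1},
    {"dp": [0.54, -1, 0], "turn": [0, 0, 0.01], "claw": 1},
    {"dp": [0.54, -1, 0], "turn": [0, 0, 0.01], "claw": 1}
  ]
}}

```text
t: 2.1
ee_pos: [480.7, -58.0, 220.9]
orientation: [-1.305, -1.073, 1.082]
ft_force: [0.2, 0.2, 1.1]
width: 87.7
```

Request:
{"op": "jog_arm", "data": {
  "steps": [
    {"dp": [0.54, -1, 0], "turn": [0, 0, 0.01], "claw": 1},
    {"dp": [0.54, -1, 0], "turn": [0, 0, 0.01], "claw": 1},
    {"dp": [0.54, -1, 0], "turn": [0, 0, 0.01], "claw": 1}
  ]
}}

```text
t: 2.35
ee_pos: [527.0, -140.3, 221.1]
orientation: [-1.295, -1.097, 1.103]
ft_force: [0.3, 0.1, 0.3]
width: 88.1
```

Request:
{"op": "jog_arm", "data": {
  "steps": [
    {"dp": [0.54, -1, 0], "turn": [0, 0, 0], "claw": 1},
    {"dp": [0.54, -1, 0], "turn": [0, 0, 0], "claw": 1},
    {"dp": [0.54, -1, 0], "turn": [0, 0, 0], "claw": 1},
    {"dp": [0.54, -1, 0], "turn": [0, 0, 0], "claw": 1}
  ]
}}

```text
t: 2.68
ee_pos: [571.7, -220.9, 220.6]
orientation: [-1.296, -1.096, 1.101]
ft_force: [0.3, 1.0, -0.0]
width: 87.9
```

```bash
cat > st.py <<'E'
from workcell import ctrl
import numpy as np
from scipy.spatial.transform import Rotation as R
def st():
    o=ctrl.get_obs();M=R.from_rotvec(o["orientation"]).as_matrix()
    print("t",round(o["t"],2),"p",o["ee_pos"].round(1),"jawyaw",np.degrees(np.arctan2(M[1,0],M[0,0])).round(2),"y",M[:,1].round(4),"xz",M[2,0].round(4),"q",o["qpos"].round(3),"F",o["ft_force"].round(1),"M",o["moment"].round(3),"w",round(o["width"],1))
    return o,M
if __name__=="__main__":
    o,M=st()
    # turn to level tool and given jaw yaw
    import sys
    if len(sys.argv)>1:
        th=np.radians(float(sys.argv[1])); x=np.array([np.cos(th),np.sin(th),0]);y=np.array([0,0,-1.]);z=np.cross(x,y)
        T=np.c_[x,y,z]
        print("turn/pi",(R.from_matrix(T@M.T).as_rotvec()/np.pi).round(4))
        if len(sys.argv)>4: print("dp/80",((np.array([float(v) for v in sys.argv[2:5]])-o["ee_pos"])/80).round(3))
E
python3 st.py 83.55 583.7 -252.7 150
```

```text
t 2.68 p [ 571.7 -220.9  220.6] jawyaw 81.2 y [ 0.0093 -0.0155 -0.9998] xz -0.0139 q [-0.383  0.402  1.669 -0.013  1.056 -1.794] F [ 0.3  1.  -0. ] M [ 0.043  0.032 -0.008] w 87.9
turn/pi [0.0049 0.0031 0.013 ]
dp/80 [ 0.15  -0.397 -0.882]
```

Request:
{"op": "jog_arm", "data": {
  "steps": [
    {"dp": [0.15, -0.4, 0], "turn": [0.005, 0.003, 0.013], "claw": 1},
    {"dp": [0.15, -0.4, 0], "turn": [0.005, 0.003, 0.013], "claw": 1},
    {"dp": [0.15, -0.4, -0.8], "turn": [0.005, 0.003, 0.013], "claw": 1},
    {"dp": [0.15, -0.4, -0.8], "turn": [0.005, 0.003, 0.013], "claw": 1},
    {"dp": [0.15, -0.4, -0.8], "turn": [0.005, 0.003, 0.013], "claw": 1},
    {"dp": [0.15, -0.4, -0.8], "turn": [0.005, 0.003, 0.013], "claw": 1}
  ]
}}

```text
t: 3.18
ee_pos: [582.7, -250.6, 155.7]
orientation: [-1.256, -1.125, 1.126]
ft_force: [-0.8, 0.4, -0.3]
width: 87.7
```

```bash
python3 - <<'E'
from h import *
from workcell import ctrl
ims=[]
for n,c in (("scene",(242,230)),("top",(415,188))):
    d=ctrl.get_image(n); im=d["img"][c[1]-60:c[1]+60,c[0]-60:c[0]+60,::-1]; ims.append(cv2.resize(im,(400,400),interpolation=cv2.INTER_CUBIC))
cv2.imwrite("pics/pre.png",np.hstack(ims))
E
python3 st.py 83.55 583.7 -252.7 28
```

```text
t 3.28 p [ 584.6 -252.   158.2] jawyaw 83.58 y [ 1.8e-03 -2.0e-04 -1.0e+00] xz 0.0 q [-4.260e-01  5.140e-01  1.649e+00  1.000e-03  9.770e-01 -1.885e+00] F [0.4 0.3 0.6] M [ 0.02  -0.002  0.035] w 88.1
turn/pi [ 0.0001  0.0006 -0.0002]
dp/80 [-0.011 -0.008 -1.628]
```

View pics/pre.png

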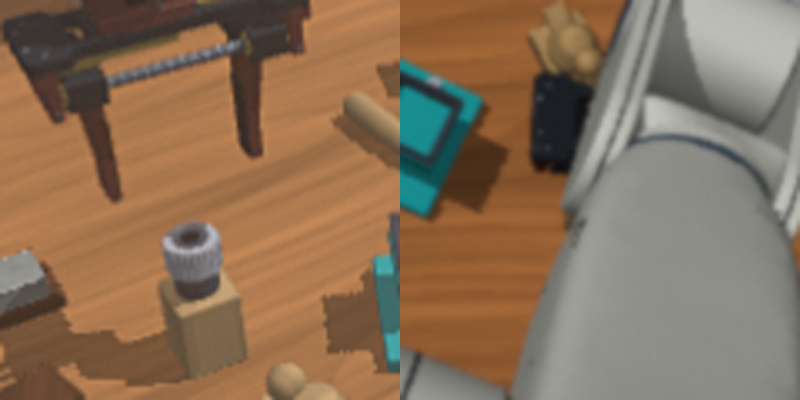

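Request:
{"op": "jog_arm", "data": {
  "steps": [
    {"dp": [-0.01, -0.01, -1], "turn": [0, 0, 0], "claw": 1},
    {"dp": [-0.01, -0.01, -1], "turn": [0, 0, 0], "claw": 1},
    {"dp": [-0.01, -0.01, -1], "turn": [0, 0, 0], "claw": 1},
    {"dp": [-0.01, -0.01, -1], "turn": [0, 0, 0], "claw": 1}
  ]
}}

```text
t: 3.62
ee_pos: [583.4, -252.2, 78.5]
orientation: [-1.259, -1.127, 1.126]
ft_force: [0.3, -0.0, -0.2]
width: 88.0
```

```bash
python3 st.py 83.55 583.7 -252.7 30
```

```text
t 3.62 p [ 583.4 -252.2   78.5] jawyaw 83.59 y [ 0.e+00  7.e-04 -1.e+00] xz 0.0007 q [-4.270e-01  6.210e-01  1.684e+00  1.000e-03  8.370e-01 -1.887e+00] F [ 0.3 -0.  -0.2] M [-0.008  0.004 -0.002] w 88.0
turn/pi [-0.0002  0.     -0.0002]
dp/80 [ 0.003 -0.006 -0.606]
```

Request:
{"op": "jog_arm", "data": {
  "steps": [
    {"dp": [0, 0, -0.4], "turn": [0, 0, 0], "claw": 1},
    {"dp": [0, 0, -0.6], "turn": [0, 0, 0], "claw": 1},
    {"dp": [0, 0, -0.6], "turn": [0, 0, 0], "claw": 1},
    {"dp": [0, 0, -0.6], "turn": [0, 0, 0], "claw": 1}
  ]
}}

```text
t: 3.95
ee_pos: [584.8, -252.7, 32.9]
orientation: [-1.262, -1.128, 1.125]
ft_force: [0.2, -0.2, 0.6]
width: 87.9
```

Request:
{"op": "jog_arm", "data": {
  "steps": [
    {"dp": [0, 0, 0], "turn": [0, 0, 0], "claw": 0.4},
    {"dp": [0, 0, 0], "turn": [0, 0, 0], "claw": 0.4},
    {"dp": [0, 0, 0], "turn": [0, 0, 0], "claw": 0.4},
    {"dp": [0, 0, 0], "turn": [0, 0, 0], "claw": 0.4},
    {"dp": [0, 0, 0], "turn": [0, 0, 0], "claw": 0},
    {"dp": [0, 0, 0], "turn": [0, 0, 0], "claw": 0},
    {"dp": [0, 0, 0], "turn": [0, 0, 0], "claw": 0},
    {"dp": [0, 0, 0], "turn": [0, 0, 0], "claw": 0},
    {"dp": [0, 0, 0], "turn": [0, 0, 0], "claw": 0},
    {"dp": [0, 0, 0], "turn": [0, 0, 0], "claw": 0}
  ]
}}

```text
t: 4.78
ee_pos: [584.8, -252.8, 33.0]
orientation: [-1.262, -1.128, 1.125]
ft_force: [-1.2, 0.3, 4.1]
width: 45.5
```

```bash
python3 st.py 83.55 583.7 -252.7 30
```

```text
t 4.78 p [ 584.8 -252.8   33. ] jawyaw 83.59 y [ 2.3e-03 -4.0e-04 -1.0e+00] xz -0.0001 q [-4.270e-01  6.890e-01  1.692e+00  1.000e-03  7.590e-01 -1.887e+00] F [-1.2  0.3  4.1] M [-0.059  0.133  0.051] w 45.5
turn/pi [ 0.0001  0.0007 -0.0002]
dp/80 [-0.014  0.001 -0.037]
```

Request:
{"op": "jog_arm", "data": {
  "steps": [
    {"dp": [0, 0, 0.1], "turn": [0, 0, 0], "claw": 0},
    {"dp": [0, 0, 0.3], "turn": [0, 0, 0], "claw": 0},
    {"dp": [0, 0, 0.6], "turn": [0, 0, 0], "claw": 0},
    {"dp": [0, 0, 1], "turn": [0, 0, 0], "claw": 0},
    {"dp": [0, 0, 1], "turn": [0, 0, 0], "claw": 0}
  ]
}}

```text
t: 5.2
ee_pos: [587.7, -254.0, 118.4]
orientation: [-1.269, -1.132, 1.124]
ft_force: [2.6, -0.2, -3.7]
width: 46.0
```

Request:
{"op": "jog_arm", "data": {
  "steps": [
    {"dp": [0, 0, 0.4], "turn": [0, 0, 0], "claw": 0},
    {"dp": [0, 0, 0.8], "turn": [0, 0, 0], "claw": 0},
    {"dp": [0, 0, 0.8], "turn": [0, 0, 0], "claw": 0},
    {"dp": [0, 0, 0.8], "turn": [0, 0, 0], "claw": 0}
  ]
}}

```text
t: 5.53
ee_pos: [588.3, -254.2, 183.4]
orientation: [-1.272, -1.133, 1.123]
ft_force: [-0.2, 0.9, -4.6]
width: 45.9
```

```bash
python3 st.py 83.55 583.7 -252.7 180; python3 - <<'E'
from h import *
from workcell import ctrl
d=ctrl.get_image("scene"); np.savez("lift.npz",**d)
u=proj(d,[[584,-253,190]])[0].astype(int); print(u)
im=d["img"][u[1]-50:u[1]+50,u[0]-50:u[0]+50,::-1]; cv2.imwrite("pics/lift.png",cv2.resize(im,(600,600),interpolation=cv2.INTER_CUBIC))
E
```

```text
t 5.53 p [ 588.3 -254.2  183.4] jawyaw 83.59 y [ 0.0118 -0.0046 -0.9999] xz -0.0032 q [-4.270e-01  4.850e-01  1.631e+00  1.000e-03  1.013e+00 -1.886e+00] F [-0.2  0.9 -4.6] M [ 0.054 -0.01   0.042] w 45.9
turn/pi [ 0.0015  0.0038 -0.0002]
dp/80 [-0.058  0.019 -0.042]
[234 208]
```

View pics/lift.png

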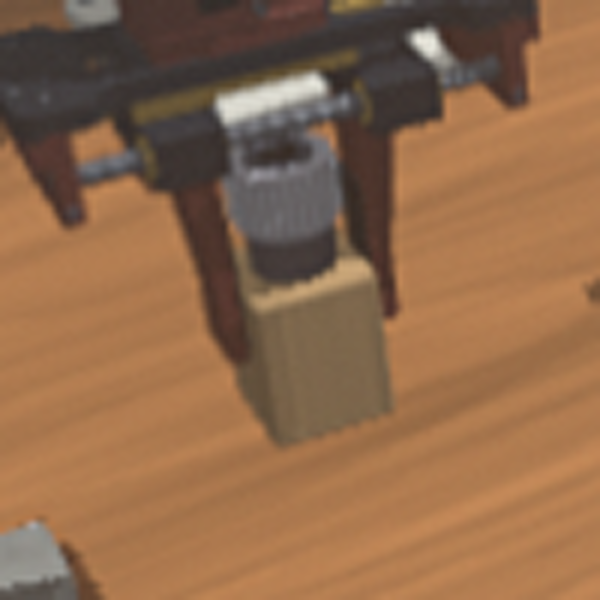

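Request:
{"op": "jog_arm", "data": {
  "steps": [
    {"dp": [-0.05, 0.3, 0], "turn": [0.001, 0.004, -0.005], "claw": 0},
    {"dp": [-0.05, 0.7, 0], "turn": [0.001, 0.004, -0.01], "claw": 0},
    {"dp": [-0.05, 1, 0], "turn": [0.001, 0.004, -0.015], "claw": 0}
  ]
}}

```text
t: 5.83
ee_pos: [580.7, -171.8, 178.2]
orientation: [-1.273, -1.084, 1.093]
ft_force: [-0.2, -0.0, -3.6]
width: 46.2
```

Request:
{"op": "jog_arm", "data": {
  "steps": [
    {"dp": [-0.03, 0.4, 0], "turn": [0, 0, -0.005], "claw": 0},
    {"dp": [-0.03, 0.8, 0], "turn": [0, 0, -0.01], "claw": 0},
    {"dp": [-0.03, 1, 0], "turn": [0, 0, -0.015], "claw": 0}
  ]
}}

```text
t: 6.08
ee_pos: [575.6, -88.4, 175.0]
orientation: [-1.286, -1.045, 1.06]
ft_force: [-0.7, -0.1, -4.0]
width: 45.7
```

Request:
{"op": "jog_arm", "data": {
  "steps": [
    {"dp": [0, 0.4, 0], "turn": [0, 0, -0.005], "claw": 0},
    {"dp": [0, 0.8, 0], "turn": [0, 0, -0.01], "claw": 0},
    {"dp": [0, 1, 0], "turn": [0, 0, -0.015], "claw": 0}
  ]
}}

```text
t: 6.33
ee_pos: [573.1, -5.4, 171.8]
orientation: [-1.3, -1.006, 1.028]
ft_force: [1.0, 1.1, -4.6]
width: 46.1
```

Request:
{"op": "jog_arm", "data": {
  "steps": [
    {"dp": [0, 0.4, 0], "turn": [0, 0, -0.005], "claw": 0},
    {"dp": [0, 0.8, 0], "turn": [0, 0, -0.01], "claw": 0},
    {"dp": [0, 1, 0], "turn": [0, 0, -0.01], "claw": 0},
    {"dp": [0, 1, 0], "turn": [0, 0, -0.01], "claw": 0}
  ]
}}

```text
t: 6.67
ee_pos: [571.1, 77.6, 169.1]
orientation: [-1.308, -0.982, 1.008]
ft_force: [0.4, -0.2, -3.9]
width: 45.8
```

```bash
python3 st.py 73.2 577.2 122.7 150
```

```text
t 6.67 p [571.1  77.6 169.1] jawyaw 73.79 y [-0.0257  0.0075 -0.9996] xz 0.0 q [ 0.109  0.43   1.762  0.012  0.974 -1.186] F [ 0.4 -0.2 -3.9] M [-0.02  -0.04   0.045] w 45.8
turn/pi [-0.0024 -0.0082 -0.0033]
dp/80 [ 0.076  0.563 -0.239]
```

Request:
{"op": "jog_arm", "data": {
  "steps": [
    {"dp": [0.08, 0.3, 0], "turn": [-0.002, -0.008, -0.003], "claw": 0},
    {"dp": [0.08, 0.56, 0], "turn": [-0.002, -0.008, -0.003], "claw": 0},
    {"dp": [0.08, 0.56, -0.2], "turn": [-0.002, -0.008, -0.003], "claw": 0},
    {"dp": [0.08, 0.56, -0.2], "turn": [-0.002, -0.008, -0.003], "claw": 0},
    {"dp": [0.08, 0.56, -0.2], "turn": [-0.002, -0.008, -0.003], "claw": 0},
    {"dp": [0.08, 0.56, -0.2], "turn": [-0.002, -0.008, -0.003], "claw": 0}
  ]
}}

```text
t: 7.17
ee_pos: [576.8, 121.4, 152.2]
orientation: [-1.331, -0.989, 0.992]
ft_force: [-0.5, -0.0, -4.5]
width: 45.9
```

```bash
python3 st.py 73.2 577.2 122.7 120; python3 - <<'E'
from h import *
from workcell import ctrl
for n in ("scene","top"):
    d=ctrl.get_image(n); np.savez(n+"1.npz",**d)
    u=proj(d,[[577,122.7,100]])[0].astype(int); print(n,u)
    im=d["img"][max(0,u[1]-40):u[1]+40,u[0]-40:u[0]+40,::-1]; cv2.imwrite(f"pics/over_{n}.png",cv2.resize(im,(560,560),interpolation=cv2.INTER_CUBIC))
E
```

```text
t 7.17 p [576.8 121.4 152.2] jawyaw 73.21 y [-2.8e-03  7.0e-04 -1.0e+00] xz -0.0002 q [ 1.870e-01  4.610e-01  1.758e+00  1.000e-03  9.240e-01 -1.092e+00] F [-0.5 -0.  -4.5] M [ 0.024 -0.036 -0.053] w 45.9
turn/pi [-0.0002 -0.0009 -0.0001]
dp/80 [ 0.005  0.016 -0.402]
scene [361 189]
top [280 188]
```

View pics/over_scene.png

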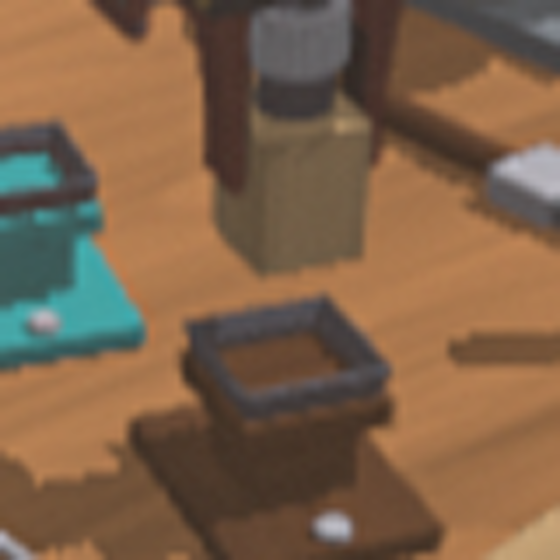

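View pics/over_top.png

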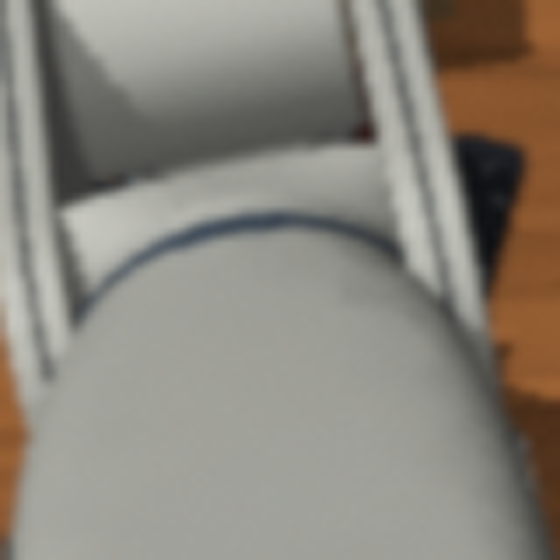

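```bash
python3 - <<'E'
from h import *
from scipy.optimize import least_squares
d=np.load("scene1.npz")
o=np.array([321,149]); px=lambda l:np.array(l,float)/7-.5+o
c=px([(262,273),(362,255),(218,222),(370,125),(250,140)]); zs=np.array([0,0,0,60,60.])
l=px([(188,325),(322,300),(387,372),(252,415)])  # lip top outer
def corners(p,h): 
    R=np.array([[np.cos(p[2]),-np.sin(p[2])],[np.sin(p[2]),np.cos(p[2])]]); return h*np.array([[1,1],[1,-1],[-1,1],[-1,-1]])@R.T+p[:2]
def f(p,pts,zs,h,z0):
    out=[]
    for q,z in zip(pts,zs):
        C=corners(p,h);u=proj(d,np.c_[C,np.full(4,z+z0)]);out.append(u[np.argmin(((u-q)**2).sum(1))]-q)
    return np.concatenate(out)
for z0 in (117.2,119.2,121.2):
    r=least_squares(f,[576,122,-.29],args=(c,zs,23,z0));print("chuck",z0,r.x.round(2),np.degrees(r.x[2]).round(1),r.cost.round(2),r.fun.round(1))
r=least_squares(lambda p:f(p[:3],c,zs,23,p[3]),[576,122,-.29,119]);print("chuck free z",r.x.round(2),np.degrees(r.x[2]).round(1),r.cost)
for h in (31,33):
    r=least_squares(f,[576,122,-.29],args=(l,[73]*4,h,0));print("lip",h,r.x.round(2),np.degrees(r.x[2]).round(1),r.cost.round(2))
E
```

```text
chuck 117.2 [ 5.6950e+02  1.2791e+02 -3.9000e-01] -22.4 2.6 [-1.5  0.5  0.4  0.8 -0.5 -0.2  0.5 -0.6  1.  -0.6]
chuck 119.2 [ 5.7225e+02  1.2539e+02 -3.9000e-01] -22.4 2.77 [-1.5  0.5  0.5  0.8 -0.5 -0.2  0.5 -0.7  0.9 -0.6]
chuck 121.2 [ 5.7500e+02  1.2287e+02 -3.9000e-01] -22.5 2.95 [-1.5  0.5  0.5  0.8 -0.5 -0.2  0.6 -0.7  0.9 -0.7]
chuck free z [ 5.3168e+02  1.6259e+02 -3.7000e-01  8.9730e+01] -21.5 1.5225167384201457
lip 31 [ 5.7858e+02  1.2111e+02 -2.7000e-01] -15.6 1.74
lip 33 [ 5.7829e+02  1.2135e+02 -2.7000e-01] -15.6 3.98
```

Request:
{"op": "jog_arm", "data": {
  "steps": [
    {"dp": [0.005, 0.016, -0.2], "turn": [0, -0.001, 0], "claw": 0},
    {"dp": [0.005, 0.016, -0.48], "turn": [0, -0.001, 0], "claw": 0},
    {"dp": [0.005, 0.016, -0.48], "turn": [0, -0.001, 0], "claw": 0},
    {"dp": [0.005, 0.016, -0.48], "turn": [0, -0.001, 0], "claw": 0},
    {"dp": [0.005, 0.016, -0.48], "turn": [0, -0.001, 0], "claw": 0}
  ]
}}

```text
t: 7.68
ee_pos: [578.6, 122.6, 115.6]
orientation: [-1.335, -0.993, 0.988]
ft_force: [0.4, 0.5, -3.6]
width: 45.7
```

```bash
python3 st.py 73.2 577.2 122.7 100; python3 - <<'E'
from h import *
from workcell import ctrl
d=ctrl.get_image("scene"); np.savez("scene2.npz",**d)
u=proj(d,[[577,122.7,100]])[0].astype(int); print(u)
im=d["img"][u[1]-25:u[1]+35,u[0]-30:u[0]+30,::-1]; cv2.imwrite("pics/over2.png",cv2.resize(im,(600,600),interpolation=cv2.INTER_CUBIC))
E
```

```text
t 7.68 p [578.6 122.6 115.6] jawyaw 73.17 y [ 0.0032  0.0013 -1.    ] xz 0.0022 q [ 1.880e-01  5.130e-01  1.777e+00  1.000e-03  8.480e-01 -1.089e+00] F [ 0.4  0.5 -3.6] M [-0.039  0.065 -0.005] w 45.7
turn/pi [-0.0004  0.001   0.0001]
dp/80 [-0.017  0.001 -0.196]
[361 189]
```

View pics/over2.png

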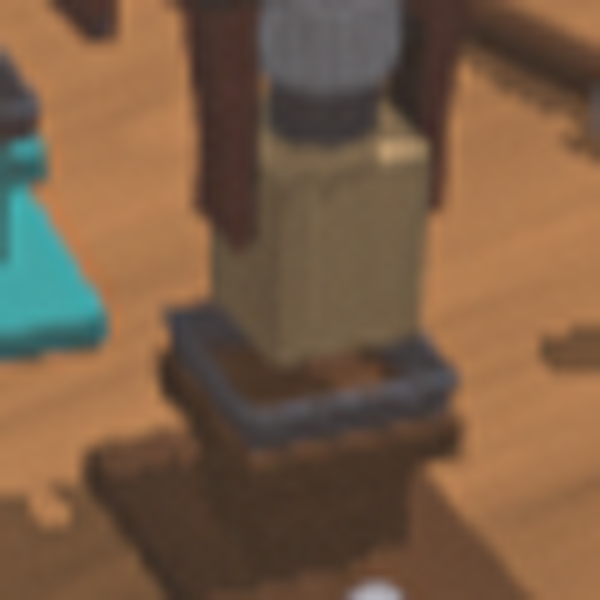

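```bash
python3 - <<'E'
from h import *
d=np.load("scene2.npz"); o=np.array([331,164]);s=12
im=cv2.resize(d["img"][164:224,331:391,::-1],None,fx=s,fy=s,interpolation=cv2.INTER_CUBIC)
def poly(c,h,z,yaw,col):
    R=np.array([[np.cos(yaw),-np.sin(yaw)],[np.sin(yaw),np.cos(yaw)]]);C=h*np.array([[1,1],[1,-1],[-1,-1],[-1,1]])@R.T+c
    u=((proj(d,np.c_[C,np.full(4,z)])-o+.5)*s).astype(int); cv2.polylines(im,[u],True,col,1,cv2.LINE_AA)
y=np.radians(-16.8)
for c,col in (((577.5,122.6),(0,255,0)),):
    poly(c,23,82.6,y,col);poly(c,23,142.6,y,col)
poly((576.5,122.5),31.5,73,y,(0,0,255))
poly((576.5,122.5),37.5,73,y,(0,255,255))
poly((576.5,122.5),24.5,60,y,(255,255,0))
cv2.imwrite("pics/over2w.png",im[:600])
E
```

View pics/over2w.png

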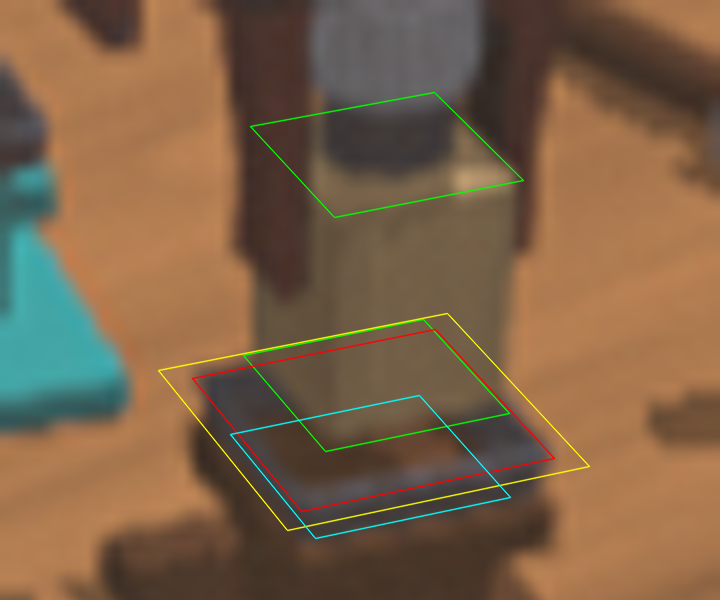

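Request:
{"op": "jog_arm", "data": {
  "steps": [
    {"dp": [-0.02, 0, -0.1], "turn": [0, 0.001, 0], "claw": 0},
    {"dp": [-0.02, 0, -0.18], "turn": [0, 0.001, 0], "claw": 0},
    {"dp": [-0.02, 0, -0.18], "turn": [0, 0.001, 0], "claw": 0},
    {"dp": [-0.02, 0, -0.18], "turn": [0, 0.001, 0], "claw": 0}
  ]
}}

```text
t: 8.07
ee_pos: [576.9, 122.7, 101.2]
orientation: [-1.333, -0.991, 0.989]
ft_force: [0.4, -0.0, -2.5]
width: 45.8
```

```bash
python3 st.py 73.2 577.2 122.7 93
```

```text
t 8.07 p [576.9 122.7 101.2] jawyaw 73.18 y [ 1.0e-04  1.3e-03 -1.0e+00] xz 0.0013 q [ 0.189  0.534  1.784  0.002  0.823 -1.09 ] F [ 0.4 -0.  -2.5] M [0.005 0.071 0.04 ] w 45.8
turn/pi [-0.0004  0.      0.0001]
dp/80 [ 0.004  0.    -0.102]
```

Request:
{"op": "jog_arm", "data": {
  "steps": [
    {"dp": [0, 0, -0.03], "turn": [0, 0, 0], "claw": 0},
    {"dp": [0, 0, -0.06], "turn": [0, 0, 0], "claw": 0},
    {"dp": [0, 0, -0.06], "turn": [0, 0, 0], "claw": 0}
  ]
}}

```text
t: 8.32
ee_pos: [576.6, 122.7, 95.9]
orientation: [-1.333, -0.99, 0.99]
ft_force: [-0.3, -0.2, -3.8]
width: 46.0
```

```bash
python3 st.py 73.2 577.2 122.7 93
```

```text
t 8.32 p [576.6 122.7  95.9] jawyaw 73.18 y [-6.0e-04  1.2e-03 -1.0e+00] xz 0.001 q [ 0.189  0.542  1.786  0.002  0.814 -1.09 ] F [-0.3 -0.2 -3.8] M [ 0.044  0.007 -0.003] w 46.0
turn/pi [-0.0004 -0.0002  0.0001]
dp/80 [ 0.007  0.    -0.037]
```

Request:
{"op": "jog_arm", "data": {
  "steps": [
    {"dp": [0, 0, -0.02], "turn": [0, 0, 0], "claw": 0},
    {"dp": [0, 0, -0.04], "turn": [0, 0, 0], "claw": 0},
    {"dp": [0, 0, -0.04], "turn": [0, 0, 0], "claw": 0},
    {"dp": [0, 0, -0.04], "turn": [0, 0, 0], "claw": 0}
  ]
}}

```text
t: 8.65
ee_pos: [576.7, 122.7, 93.0]
orientation: [-1.333, -0.991, 0.99]
ft_force: [-1.8, 1.4, 1.0]
width: 45.8
```

```bash
python3 st.py 73.2 577.2 122.7 93
```

```text
t 8.65 p [576.7 122.7  93. ] jawyaw 73.18 y [-3.0e-04  1.2e-03 -1.0e+00] xz 0.0011 q [ 0.189  0.546  1.787  0.002  0.808 -1.09 ] F [-1.8  1.4  1. ] M [-0.101  0.233 -0.02 ] w 45.8
turn/pi [-0.0004 -0.0001  0.0001]
dp/80 [ 0.006 -0.    -0.   ]
```

Request:
{"op": "jog_arm", "data": {
  "steps": [
    {"dp": [0, 0, -0.008], "turn": [0, 0, 0], "claw": 0},
    {"dp": [0, 0, -0.008], "turn": [0, 0, 0], "claw": 0},
    {"dp": [0, 0, -0.008], "turn": [0, 0, 0], "claw": 0}
  ]
}}

```text
t: 8.9
ee_pos: [576.7, 122.7, 93.0]
orientation: [-1.333, -0.991, 0.99]
ft_force: [-2.3, -1.1, 5.1]
width: 46.1
```

Request:
{"op": "jog_arm", "data": {
  "steps": [
    {"dp": [0, 0, 0], "turn": [0, 0, 0], "claw": 0.8},
    {"dp": [0, 0, 0], "turn": [0, 0, 0], "claw": 0.8},
    {"dp": [0, 0, 0], "turn": [0, 0, 0], "claw": 0.8},
    {"dp": [0, 0, 0], "turn": [0, 0, 0], "claw": 0.8},
    {"dp": [0, 0, 0], "turn": [0, 0, 0], "claw": 0.8},
    {"dp": [0, 0, 0], "turn": [0, 0, 0], "claw": 0.8}
  ]
}}

```text
t: 9.4
ee_pos: [576.8, 122.7, 92.9]
orientation: [-1.333, -0.991, 0.99]
ft_force: [-1.1, -0.2, 0.4]
width: 70.2
```

```bash
python3 st.py 73.2 577.2 122.7 93; python3 - <<'E'
from h import *
from workcell import ctrl
d=ctrl.get_image("scene"); np.savez("scene3.npz",**d)
im=d["img"][159:229,326:396,::-1]; cv2.imwrite("pics/seat.png",cv2.resize(im,(600,600),interpolation=cv2.INTER_CUBIC))
E
```

```text
t 9.4 p [576.8 122.7  92.9] jawyaw 73.18 y [-2.0e-04  1.2e-03 -1.0e+00] xz 0.0011 q [ 0.189  0.546  1.787  0.002  0.808 -1.09 ] F [-1.1 -0.2  0.4] M [ 0.026  0.028 -0.035] w 70.2
turn/pi [-0.0004 -0.0001  0.0001]
dp/80 [ 0.005 -0.     0.001]
```

View pics/seat.png

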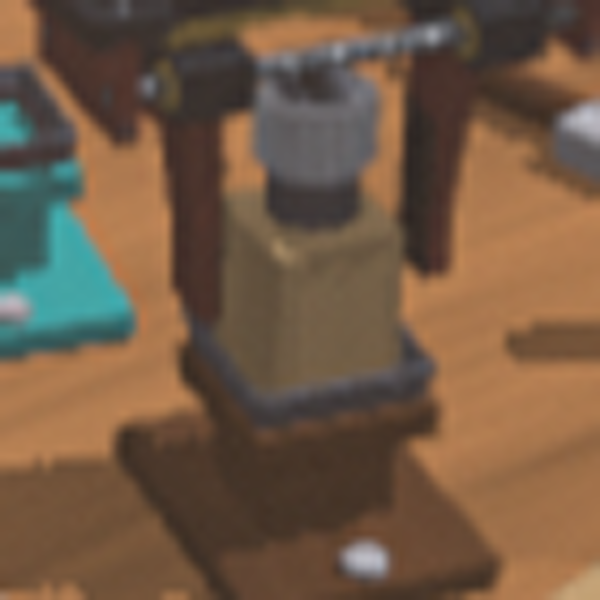

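Request:
{"op": "jog_arm", "data": {
  "steps": [
    {"dp": [0, 0, 0.25], "turn": [0, 0, 0], "claw": 0.8},
    {"dp": [0, 0, 0.47], "turn": [0, 0, 0], "claw": 0.8},
    {"dp": [0, 0, 0.47], "turn": [0, 0, 0.03], "claw": 0.8},
    {"dp": [0, 0, 0.47], "turn": [0, 0, 0.07], "claw": 0.8},
    {"dp": [0, 0, 0.47], "turn": [0, 0, 0.11], "claw": 0.8},
    {"dp": [0, 0, 0.47], "turn": [0, 0, 0.15], "claw": 0.8},
    {"dp": [0, 0, 0.47], "turn": [0, 0, 0.19], "claw": 0.8},
    {"dp": [0, 0, 0.47], "turn": [0, 0, 0.23], "claw": 0.8},
    {"dp": [0, 0, 0.47], "turn": [0, 0, 0.26], "claw": 0.8},
    {"dp": [0, 0, 0.47], "turn": [0, 0, 0.29], "claw": 0.8},
    {"dp": [0, 0, 0.47], "turn": [0, 0, 0.29], "claw": 0.8},
    {"dp": [0, 0, 0.47], "turn": [0, 0, 0.29], "claw": 0.8}
  ]
}}

```text
t: 10.45
ee_pos: [576.7, 122.7, 130.5]
orientation: [-0.851, -1.646, 1.646]
ft_force: [-0.6, 0.5, -0.2]
width: 70.3
```

```bash
python3 st.py 143 576.8 122.7 131.5
```

```text
t 10.45 p [576.7 122.7 130.5] jawyaw 125.22 y [-1.1e-03  6.0e-04 -1.0e+00] xz 0.0011 q [ 1.890e-01  4.910e-01  1.771e+00  1.000e-03  8.810e-01 -1.997e+00] F [-0.6  0.5 -0.2] M [ 0.065  0.067 -0.004] w 70.3
turn/pi [-0.0001 -0.0004  0.0988]
dp/80 [ 0.001 -0.     0.013]
```

Request:
{"op": "jog_arm", "data": {
  "steps": [
    {"dp": [0, 0, 0.01], "turn": [0, 0, 0.04], "claw": 0.8},
    {"dp": [0, 0, 0.01], "turn": [0, 0, 0.08], "claw": 0.8},
    {"dp": [0, 0, 0.01], "turn": [0, 0, 0.09], "claw": 0.8},
    {"dp": [0, 0, 0.01], "turn": [0, 0, 0.09], "claw": 0.8},
    {"dp": [0, 0, 0.01], "turn": [0, 0, 0.09], "claw": 0.8}
  ]
}}

```text
t: 10.87
ee_pos: [576.7, 122.7, 131.3]
orientation: [-0.643, -1.83, 1.83]
ft_force: [0.1, -0.2, -1.0]
width: 70.1
```

```bash
python3 st.py 143 576.8 122.7 131.5; python3 - <<'E'
from h import *
from workcell import ctrl
d=ctrl.get_image("scene"); np.savez("scene4.npz",**d)
im=d["img"][149:219,326:396,::-1]; cv2.imwrite("pics/pregrip.png",cv2.resize(im,(600,600),interpolation=cv2.INTER_CUBIC))
E
```

```text
t 10.87 p [576.7 122.7 131.3] jawyaw 141.23 y [-1.3e-03  2.0e-04 -1.0e+00] xz 0.0012 q [ 1.890e-01  4.900e-01  1.770e+00  1.000e-03  8.820e-01 -2.276e+00] F [ 0.1 -0.2 -1. ] M [ 0.036 -0.009  0.003] w 70.1
turn/pi [-0.0001 -0.0004  0.0098]
dp/80 [0.001 0.    0.003]
```

View pics/pregrip.png

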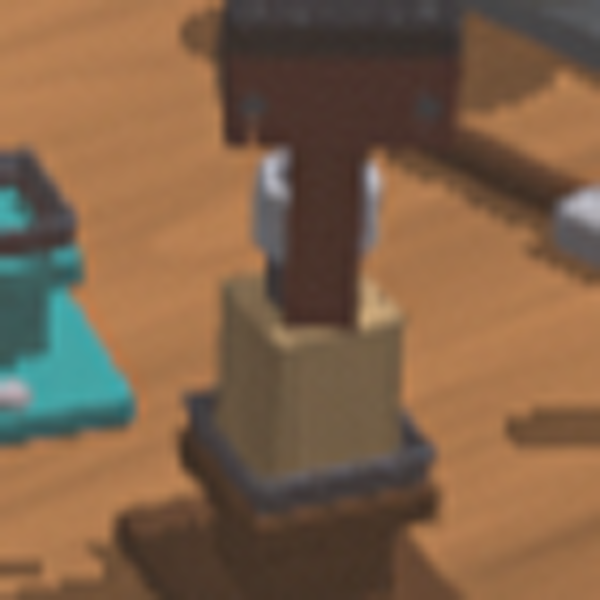

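Request:
{"op": "jog_arm", "data": {
  "steps": [
    {"dp": [0, 0, 0], "turn": [0, 0, 0], "claw": 0.45},
    {"dp": [0, 0, 0], "turn": [0, 0, 0], "claw": 0.45},
    {"dp": [0, 0, 0], "turn": [0, 0, 0], "claw": 0.45},
    {"dp": [0, 0, 0], "turn": [0, 0, 0], "claw": 0},
    {"dp": [0, 0, 0], "turn": [0, 0, 0], "claw": 0},
    {"dp": [0, 0, 0], "turn": [0, 0, 0], "claw": 0},
    {"dp": [0, 0, 0], "turn": [0, 0, 0], "claw": 0},
    {"dp": [0, 0, 0], "turn": [0, 0, 0], "claw": 0}
  ]
}}

```text
t: 11.58
ee_pos: [576.6, 122.8, 131.3]
orientation: [-0.642, -1.83, 1.83]
ft_force: [-0.5, 0.7, 1.6]
width: 37.7
```

```bash
python3 st.py 143 576.8 122.7 131.5
```

```text
t 11.58 p [576.6 122.8 131.3] jawyaw 141.25 y [-1.5e-03  4.0e-04 -1.0e+00] xz 0.0014 q [ 1.890e-01  4.900e-01  1.770e+00  1.000e-03  8.830e-01 -2.276e+00] F [-0.5  0.7  1.6] M [ 0.236  0.188 -0.063] w 37.7
turn/pi [-0.0001 -0.0005  0.0097]
dp/80 [ 0.002 -0.001  0.003]
```

Request:
{"op": "jog_arm", "data": {
  "steps": [
    {"dp": [0, 0, -0.001], "turn": [0, 0, -0.033], "claw": 0},
    {"dp": [0, 0, -0.0025], "turn": [0, 0, -0.066], "claw": 0},
    {"dp": [0, 0, -0.004], "turn": [0, 0, -0.1], "claw": 0},
    {"dp": [0, 0, -0.005], "turn": [0, 0, -0.133], "claw": 0},
    {"dp": [0, 0, -0.006], "turn": [0, 0, -0.166], "claw": 0},
    {"dp": [0, 0, -0.0075], "turn": [0, 0, -0.2], "claw": 0},
    {"dp": [0, 0, -0.009], "turn": [0, 0, -0.233], "claw": 0},
    {"dp": [0, 0, -0.01], "turn": [0, 0, -0.266], "claw": 0},
    {"dp": [0, 0, -0.011], "turn": [0, 0, -0.3], "claw": 0},
    {"dp": [0, 0, -0.0125], "turn": [0, 0, -0.333], "claw": 0},
    {"dp": [0, 0, -0.0125], "turn": [0, 0, -0.333], "claw": 0}
  ]
}}

```text
t: 12.5
ee_pos: [576.7, 122.7, 130.2]
orientation: [-1.277, -1.094, 1.093]
ft_force: [-0.8, -0.0, -0.3]
width: 37.3
```

```bash
python3 st.py 81.25 576.8 122.7 130.5
```

```text
t 12.5 p [576.7 122.7 130.2] jawyaw 81.1 y [-3.0e-04  1.4e-03 -1.0e+00] xz 0.0013 q [ 0.189  0.491  1.772  0.002  0.879 -1.228] F [-0.8 -0.  -0.3] M [-0.028  0.089  0.036] w 37.3
turn/pi [-0.0004 -0.0001  0.0008]
dp/80 [ 0.002 -0.     0.003]
```

Request:
{"op": "jog_arm", "data": {
  "steps": [
    {"dp": [0, 0, -0.001], "turn": [0, 0, -0.033], "claw": 0},
    {"dp": [0, 0, -0.0025], "turn": [0, 0, -0.066], "claw": 0},
    {"dp": [0, 0, -0.004], "turn": [0, 0, -0.1], "claw": 0},
    {"dp": [0, 0, -0.005], "turn": [0, 0, -0.133], "claw": 0},
    {"dp": [0, 0, -0.006], "turn": [0, 0, -0.166], "claw": 0},
    {"dp": [0, 0, -0.0075], "turn": [0, 0, -0.2], "claw": 0},
    {"dp": [0, 0, -0.009], "turn": [0, 0, -0.233], "claw": 0},
    {"dp": [0, 0, -0.01], "turn": [0, 0, -0.266], "claw": 0},
    {"dp": [0, 0, -0.011], "turn": [0, 0, -0.3], "claw": 0},
    {"dp": [0, 0, -0.0125], "turn": [0, 0, -0.333], "claw": 0},
    {"dp": [0, 0, -0.0125], "turn": [0, 0, -0.333], "claw": 0}
  ]
}}

```text
t: 13.42
ee_pos: [576.6, 122.7, 129.2]
orientation: [-1.551, -0.29, 0.289]
ft_force: [-0.2, 0.8, -0.1]
width: 37.5
```

```bash
python3 st.py 21.25 576.8 122.7 129.5
```

```text
t 13.42 p [576.6 122.7 129.2] jawyaw 21.13 y [ 9.e-04  9.e-04 -1.e+00] xz 0.0011 q [ 1.890e-01  4.920e-01  1.773e+00  1.000e-03  8.750e-01 -1.800e-01] F [-0.2  0.8 -0.1] M [-0.05   0.185  0.038] w 37.5
turn/pi [-0.0003  0.0003  0.0007]
dp/80 [0.002 0.    0.004]
```

Request:
{"op": "jog_arm", "data": {
  "steps": [
    {"dp": [0, 0, -0.001], "turn": [0, 0, -0.033], "claw": 0},
    {"dp": [0, 0, -0.0025], "turn": [0, 0, -0.066], "claw": 0},
    {"dp": [0, 0, -0.004], "turn": [0, 0, -0.11], "claw": 0},
    {"dp": [0, 0, -0.004], "turn": [0, 0, -0.11], "claw": 0}
  ]
}}

```text
t: 13.75
ee_pos: [576.6, 122.7, 128.9]
orientation: [-1.57, -0.019, 0.018]
ft_force: [-0.0, 0.1, 0.6]
width: 37.6
```

```bash
python3 st.py 1.25
```

```text
t 13.75 p [576.6 122.7 128.9] jawyaw 1.36 y [ 1.e-03  5.e-04 -1.e+00] xz 0.001 q [0.189 0.492 1.773 0.    0.875 0.165] F [-0.   0.1  0.6] M [-0.067  0.07  -0.011] w 37.6
turn/pi [-0.0002  0.0003 -0.0006]
```

Request:
{"op": "jog_arm", "data": {
  "steps": [
    {"dp": [0, 0, -0.001], "turn": [0, 0, -0.033], "claw": 0},
    {"dp": [0, 0, -0.0025], "turn": [0, 0, -0.066], "claw": 0},
    {"dp": [0, 0, -0.004], "turn": [0, 0, -0.11], "claw": 0},
    {"dp": [0, 0, -0.004], "turn": [0, 0, -0.11], "claw": 0}
  ]
}}

```text
t: 14.08
ee_pos: [576.5, 122.7, 128.6]
orientation: [-1.556, 0.25, -0.252]
ft_force: [-0.3, 0.2, -0.4]
width: 37.4
```

```bash
python3 st.py -18.75
```

```text
t 14.08 p [576.5 122.7 128.6] jawyaw -18.34 y [ 1.e-03  1.e-04 -1.e+00] xz 0.0009 q [ 0.189  0.493  1.774 -0.     0.874  0.51 ] F [-0.3  0.2 -0.4] M [-0.038  0.206 -0.031] w 37.4
turn/pi [-0.      0.0003 -0.0023]
```

Request:
{"op": "jog_arm", "data": {
  "steps": [
    {"dp": [0, 0, -0.001], "turn": [0, 0, -0.033], "claw": 0},
    {"dp": [0, 0, -0.0025], "turn": [0, 0, -0.066], "claw": 0},
    {"dp": [0, 0, -0.004], "turn": [0, 0, -0.11], "claw": 0},
    {"dp": [0, 0, -0.004], "turn": [0, 0, -0.11], "claw": 0}
  ]
}}

```text
t: 14.42
ee_pos: [576.5, 122.7, 128.2]
orientation: [-1.508, 0.518, -0.52]
ft_force: [-0.1, 0.9, -0.3]
width: 37.8
```

```bash
sed -i 's/"w",round/"tq6",o["joint_torque"][5].round(3),"w",round/' st.py; python3 st.py -38.75
```

```text
t 14.42 p [576.5 122.7 128.2] jawyaw -37.98 y [ 9.e-04 -1.e-04 -1.e+00] xz 0.0007 q [ 0.19   0.493  1.774 -0.     0.874  0.853] F [-0.1  0.9 -0.3] M [0.018 0.22  0.02 ] tq6 1.324 w 37.8
turn/pi [ 0.      0.0003 -0.0043]
```

Request:
{"op": "jog_arm", "data": {
  "steps": [
    {"dp": [0, 0, -0.001], "turn": [0, 0, -0.033], "claw": 0},
    {"dp": [0, 0, -0.0025], "turn": [0, 0, -0.066], "claw": 0},
    {"dp": [0, 0, -0.0025], "turn": [0, 0, -0.066], "claw": 0}
  ]
}}

```text
t: 14.67
ee_pos: [575.9, 122.9, 128.3]
orientation: [-1.464, 0.676, -0.675]
ft_force: [-3.0, 1.8, 3.7]
width: 37.5
```

```bash
python3 st.py -50
```

```text
t 14.67 p [575.9 122.9 128.3] jawyaw -49.55 y [-4.e-04 -4.e-04 -1.e+00] xz 0.0001 q [ 0.19   0.493  1.774 -0.     0.875  1.055] F [-3.   1.8  3.7] M [0.192 0.757 0.538] tq6 1.957 w 37.5
turn/pi [ 0.0001 -0.0001 -0.0025]
```

Request:
{"op": "jog_arm", "data": {
  "steps": [
    {"dp": [0, 0, 0], "turn": [0, 0, -0.015], "claw": 0},
    {"dp": [0, 0, 0], "turn": [0, 0, -0.015], "claw": 0},
    {"dp": [0, 0, 0], "turn": [0, 0, -0.015], "claw": 0},
    {"dp": [0, 0, 0], "turn": [0, 0, -0.015], "claw": 0}
  ]
}}

```text
t: 15.0
ee_pos: [575.4, 122.7, 128.3]
orientation: [-1.454, 0.708, -0.707]
ft_force: [-3.1, -1.6, 5.3]
width: 37.5
```

```bash
python3 st.py -50; python3 - <<'E'
from h import *
from workcell import ctrl
d=ctrl.get_image("scene"); np.savez("scene5.npz",**d)
im=d["img"][149:219,326:396,::-1]; cv2.imwrite("pics/stop.png",cv2.resize(im,(600,600),interpolation=cv2.INTER_CUBIC))
E
```

```text
t 15.0 p [575.4 122.7 128.3] jawyaw -51.95 y [-1.3e-03 -9.0e-04 -1.0e+00] xz -0.0001 q [ 1.900e-01  4.930e-01  1.774e+00 -1.000e-03  8.760e-01  1.097e+00] F [-3.1 -1.6  5.3] M [-0.206  0.893  0.666] tq6 0.668 w 37.5
turn/pi [ 0.0003 -0.0004  0.0108]
```

View pics/stop.png

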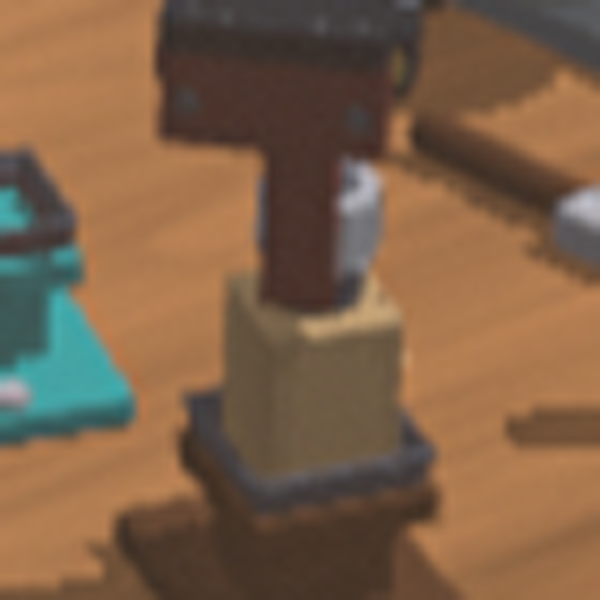

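Request:
{"op": "jog_arm", "data": {
  "steps": [
    {"dp": [0, 0, 0], "turn": [0, 0, 0.015], "claw": 0},
    {"dp": [0, 0, 0], "turn": [0, 0, 0.015], "claw": 0},
    {"dp": [0, 0, 0], "turn": [0, 0, 0.015], "claw": 0}
  ]
}}

```text
t: 15.3
ee_pos: [575.4, 122.7, 128.3]
orientation: [-1.465, 0.673, -0.672]
ft_force: [-3.7, -0.2, 3.9]
width: 37.0
```

```bash
python3 st.py -50
```

```text
t 15.3 p [575.4 122.7 128.3] jawyaw -49.34 y [-1.4e-03 -7.0e-04 -1.0e+00] xz -0.0004 q [ 1.900e-01  4.930e-01  1.774e+00 -1.000e-03  8.760e-01  1.052e+00] F [-3.7 -0.2  3.9] M [-0.157  0.687  0.104] tq6 -0.043 w 37.0
turn/pi [ 0.0002 -0.0005 -0.0037]
```

Request:
{"op": "jog_arm", "data": {
  "steps": [
    {"dp": [0, 0, 0], "turn": [0, 0, 0.015], "claw": 0},
    {"dp": [0, 0, 0], "turn": [0, 0, 0.015], "claw": 0},
    {"dp": [0, 0, 0], "turn": [0, 0, 0.015], "claw": 0}
  ]
}}

```text
t: 15.55
ee_pos: [575.7, 122.7, 128.3]
orientation: [-1.476, 0.638, -0.637]
ft_force: [-0.7, -0.4, 0.2]
width: 37.4
```

```bash
python3 st.py -50
```

```text
t 15.55 p [575.7 122.7 128.3] jawyaw -46.74 y [-8.e-04 -5.e-04 -1.e+00] xz -0.0002 q [ 0.19   0.493  1.774 -0.     0.875  1.006] F [-0.7 -0.4  0.2] M [-0.267  0.285  0.012] tq6 -0.127 w 37.4
turn/pi [ 0.0001 -0.0003 -0.0181]
```

Request:
{"op": "jog_arm", "data": {
  "steps": [
    {"dp": [0, 0, 0], "turn": [0, 0, 0.015], "claw": 0},
    {"dp": [0, 0, 0], "turn": [0, 0, 0.015], "claw": 0},
    {"dp": [0, 0, 0], "turn": [0, 0, 0.015], "claw": 0}
  ]
}}

```text
t: 15.8
ee_pos: [576.1, 122.7, 128.3]
orientation: [-1.486, 0.603, -0.603]
ft_force: [0.2, -0.8, 1.0]
width: 37.6
```

```bash
python3 st.py -50
```

```text
t 15.8 p [576.1 122.7 128.3] jawyaw -44.16 y [-1.e-04 -4.e-04 -1.e+00] xz 0.0002 q [ 1.900e-01  4.930e-01  1.774e+00 -1.000e-03  8.750e-01  9.610e-01] F [ 0.2 -0.8  1. ] M [-0.209  0.106  0.018] tq6 -0.09 w 37.6
turn/pi [ 0.0001 -0.     -0.0324]
```

Request:
{"op": "jog_arm", "data": {
  "steps": [
    {"dp": [0, 0, 0.001], "turn": [0, 0, 0.03], "claw": 0},
    {"dp": [0, 0, 0.002], "turn": [0, 0, 0.06], "claw": 0},
    {"dp": [0, 0, 0.003], "turn": [0, 0, 0.09], "claw": 0},
    {"dp": [0, 0, 0.004], "turn": [0, 0, 0.12], "claw": 0},
    {"dp": [0, 0, 0.006], "turn": [0, 0, 0.15], "claw": 0},
    {"dp": [0, 0, 0.007], "turn": [0, 0, 0.18], "claw": 0},
    {"dp": [0, 0, 0.008], "turn": [0, 0, 0.21], "claw": 0},
    {"dp": [0, 0, 0.009], "turn": [0, 0, 0.24], "claw": 0},
    {"dp": [0, 0, 0.009], "turn": [0, 0, 0.24], "claw": 0}
  ]
}}

```text
t: 16.55
ee_pos: [576.7, 122.7, 129.0]
orientation: [-1.571, 0.011, -0.013]
ft_force: [1.0, -1.2, -0.2]
width: 37.6
```

```bash
python3 st.py 45
```

```text
t 16.55 p [576.7 122.7 129. ] jawyaw -0.87 y [ 1.4e-03 -2.0e-04 -1.0e+00] xz 0.0014 q [ 1.900e-01  4.920e-01  1.773e+00 -1.000e-03  8.750e-01  2.050e-01] F [ 1.  -1.2 -0.2] M [-0.266 -0.128  0.043] tq6 -1.303 w 37.6
turn/pi [-1.000e-04  4.000e-04  2.548e-01]
```

Request:
{"op": "jog_arm", "data": {
  "steps": [
    {"dp": [0, 0, 0.001], "turn": [0, 0, 0.03], "claw": 0},
    {"dp": [0, 0, 0.002], "turn": [0, 0, 0.06], "claw": 0},
    {"dp": [0, 0, 0.003], "turn": [0, 0, 0.09], "claw": 0},
    {"dp": [0, 0, 0.004], "turn": [0, 0, 0.12], "claw": 0},
    {"dp": [0, 0, 0.006], "turn": [0, 0, 0.15], "claw": 0},
    {"dp": [0, 0, 0.007], "turn": [0, 0, 0.18], "claw": 0},
    {"dp": [0, 0, 0.008], "turn": [0, 0, 0.21], "claw": 0},
    {"dp": [0, 0, 0.009], "turn": [0, 0, 0.24], "claw": 0},
    {"dp": [0, 0, 0.0095], "turn": [0, 0, 0.255], "claw": 0},
    {"dp": [0, 0, 0.0095], "turn": [0, 0, 0.255], "claw": 0},
    {"dp": [0, 0, 0.0095], "turn": [0, 0, 0.255], "claw": 0},
    {"dp": [0, 0, 0.0095], "turn": [0, 0, 0.255], "claw": 0}
  ]
}}

```text
t: 17.55
ee_pos: [576.9, 122.8, 129.7]
orientation: [-1.483, -0.613, 0.61]
ft_force: [1.4, 0.3, -1.7]
width: 37.4
```

```bash
python3 st.py 45;  python3 - <<'E'
from h import *
from workcell import ctrl
d=ctrl.get_image("scene"); np.savez("scene6.npz",**d)
cv2.imwrite("pics/fin_full.png",d["img"][:,:,::-1])
im=d["img"][149:219,326:396,::-1]; cv2.imwrite("pics/fin.png",cv2.resize(im,(600,600),interpolation=cv2.INTER_CUBIC))
E
```

```text
t 17.55 p [576.9 122.8 129.7] jawyaw 44.84 y [ 0.0017  0.001  -1.    ] xz 0.0019 q [ 1.890e-01  4.910e-01  1.773e+00  1.000e-03  8.760e-01 -5.940e-01] F [ 1.4  0.3 -1.7] M [-0.104 -0.381 -0.058] tq6 0.007 w 37.4
turn/pi [-0.0003  0.0005  0.0009]
```

View pics/fin.png

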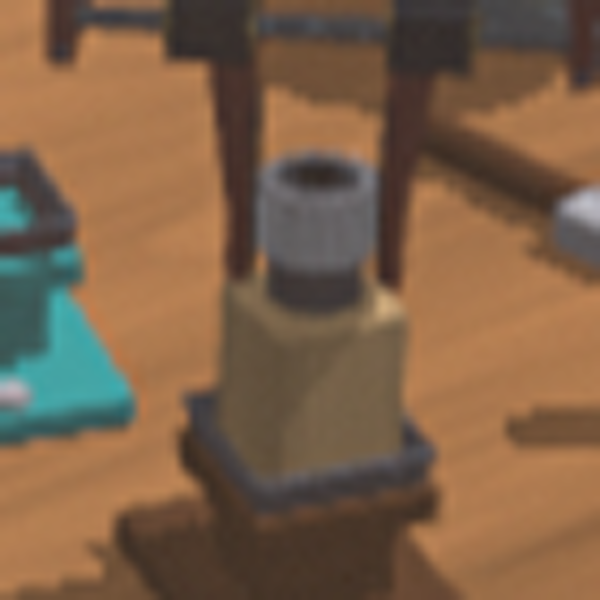

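View pics/fin_full.png

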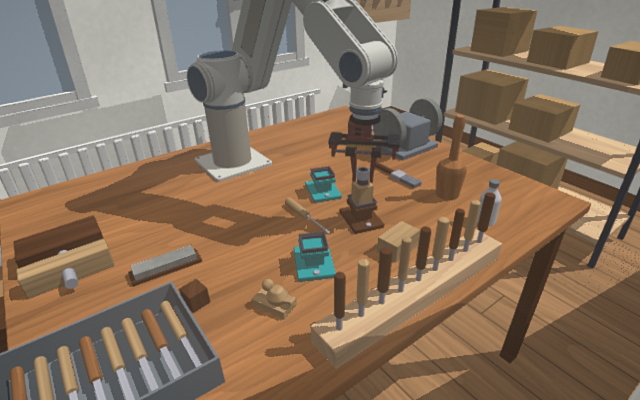

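Request:
{"op": "jog_arm", "data": {
  "steps": [
    {"dp": [0, 0, -0.003], "turn": [0, 0, 0.001], "claw": 0},
    {"dp": [0, 0, -0.003], "turn": [0, 0, 0.001], "claw": 0},
    {"dp": [0, 0, -0.003], "turn": [0, 0, 0.001], "claw": 0},
    {"dp": [0, 0, -0.003], "turn": [0, 0, 0.001], "claw": 0},
    {"dp": [0, 0, -0.003], "turn": [0, 0, 0.001], "claw": 0},
    {"dp": [0, 0, -0.003], "turn": [0, 0, 0.001], "claw": 0}
  ]
}}

```text
t: 18.1
ee_pos: [577.1, 122.9, 129.7]
orientation: [-1.482, -0.616, 0.613]
ft_force: [1.3, -0.2, 1.7]
width: 37.6
```

```bash
python3 st.py 45
```

```text
t 18.1 p [577.1 122.9 129.7] jawyaw 45.04 y [ 0.0021  0.0012 -1.    ] xz 0.0023 q [ 1.890e-01  4.920e-01  1.772e+00  1.000e-03  8.750e-01 -5.980e-01] F [ 1.3 -0.2  1.7] M [-0.131 -0.216 -0.064] tq6 -0.059 w 37.6
turn/pi [-0.0004  0.0007 -0.0002]
```

```bash
python3 -c "
from workcell import ctrl
print(ctrl.close_job())"; python3 st.py 45
```

```text
the job is handed in; nothing more can be done
None
the job is handed in; nothing more can be done
```

I gripped the chuck by its block, carried it over and lowered it into the nest of the dark stand. I then regripped it on the nut and screwed the nut clockwise about 190° to its stop. After that I backed it off and handed the job in at about 18 s, still gripping the nut.

**Last checks**
- **Seating:** the last picture, taken just before a final 0.2 mm touch-down and hand-in, shows the block upright inside the lip. At set-down the measured height agreed with the floor of the nest, and the vertical force changed from −4 N to +5 N as it touched.
- **Stop:** the turning moment rose from roughly 0.04 N m to 0.67 N m. It fell back within a few degrees of reversing, so I took the stop to be there.
- **Back-off:** the gripper turned about 94° back from the stop. The nut's own angle was not measured. Allowing for up to 8° of play of the block in the nest, I estimate 86 to 94°.
- **Grip:** the fingers were at 37.6 mm on the 38 mm nut, with residual forces below 2 N.
- **Bystanders:** the last full view shows none of them visibly moved; I did not measure this.

**Disagreements**
- The two cameras differed by about 2 mm on where the stand is.
- A rough corner fit of the held chuck gave a yaw about 5° off the arm's own reading. I trusted the arm, and the block went in without noticeable side force.

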